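Right the fallen jar on its cork pad

ROBOT

A 7-joint arm with a two-finger parallel gripper is mounted at the origin on a cart in front of the work surface, level with it; the furniture and walls round the work are solid. World frame = base frame: x ahead of the robot, y to its left, z up, the work surface at z = 0. Lengths are in m, angles in rad, forces in N, time in s.
With the tool pointing down it reaches from about 0.4 to 0.75 m from the base axis. Payload 19.5 kg.
Tool frame: the origin (TCP) lies at the very end of the fingers, on their centre line; the grasp point (between the pads) lies 19 mm behind it; z points along the fingers, y is the direction in which the jaws open and shut (so a half turn about z gives the same grasp; the last joint's range is limited). The gripper opens to 85 mm and grips with 20 to 120 N. Pads are 22 mm wide; open, the fingers measure 114 mm over their backs; the gripper's body (76 mm by 85 mm) begins 54 mm behind the grasp point. The pads swing forward as they close: fully open they stand 13 mm farther back than shut.
Start: joints at [1.068, 0.707, -0.028, 1.485, 0.022, 0.951, -0.075], TCP at [0.256, -0.515, 0.231] pointing down, gripper open.
Joint ranges: [-2.71, 2.71], [-0.32, 2.16], [-1.57, 1.52], [0, 2.45], [-1.46, 4.6], [0, 2.02], [-2.83, 2.83]. Speed limits (rad/s): [1.89, 1.89, 2.57, 2.57, 3.01, 3.01, 3.01].

INTERFACE

Orientations are given as a rotation vector (axis times angle).
In Python, from bench import get_state, read_camera, calibration, close_job gives the robot as it stands.
- The arm moves only by the tool drive_tool, never from a script. Its argument "commands" is a list of rows, each a list of 7 numbers: the shift along the tool's x, y, z in cm, then the turn, a rotation vector about the tool's x, y, z in degrees, then the opening, from 0 (shut) to 1 (fully open). A call has 1 to 10 rows; each row shifts and turns the pose as measured when the row begins, along the tool's axes as they then stand; what a row does not reach is not made up. A row lasts 1/10 s, in which the tool goes at most 50 mm and 8.59 degrees, less where a joint would pass 70% of its speed; a pose out of reach is approached as far as the arm can. A call with a gripper value outside its range is refused whole. The fingers move at their own pace and stop on an object; "force" is the grip in N (left out, the last holds). Time passes only in rows, so rows that do not move let the fingers close. It gives the time, the measured TCP pose, the force and the opening at its end, in the units of the state.
- get_state(): the state, without advancing time (a new reading comes with each control period).
- read_camera(name): name is "scene" or "side" or "wrist"; returns the picture (420x560x3 uint8, red, green, blue); there is no depth.
- calibration(name): a dict with "fx", "fy", "cx", "cy" (pixels), "rvec" (rotation vector, rad) and "tvec" (3), from world to camera coordinates, as OpenCV has them; the wrist camera has in their place "hand_eye" (4x4, takes a point from camera to tool coordinates, whose origin is the TCP and whose axes are the flange's). Camera axes: x right, y down, z forward; pixel columns grow to the right and rows downward; lengths in m; the calibration is good to about 2 mm. The wrist camera is an equidistant fisheye: a pixel r from the principal point sees the ray r / f radians off the axis. A picture is of the moment at which its call begins: read the wrist's pose just before it. calibration takes no time and is no camera call.
- close_job(): hands the job in, once; it reports no verdict.
The state is a dict: "time_s": time; "joint_positions": joint angles; "joint_velocities": joint speeds; "joint_torque": joint torques, N m; "ee_pos": TCP position; "eef_rot": TCP orientation; "contact_force": force on the tool from outside, world axes, zero at the start; "ft_torque": the same for the moment, N m; "opening": opening from 0.0 (shut) to 1.0 (fully open).
Only numpy, scipy, OpenCV 4.12 (cv2) and the standard library are available. Lean on these libraries where they do the work, as an engineer would, in place of code of your own. Each camera call takes 0.05 s, during which the arm holds its last target.

TASK

One of the three screw-lid jars on the workbench has been knocked over. Pick up the fallen jar and stand it upright, lid up, wholly on the round cork pad, then let go of it. Leave the two other jars standing where they are.

Things in the scene. Friction and masses are not known exactly. Their poses are not given: they have to be found in the camera images.
- fallen_jar_center (a point): centre (on the axis, half-way up) of the fallen jar, a loose round screw-lid jar, 50 mm in diameter, 63 mm tall, 0.12 kg, the largest of the three, pale with a dark fixed lid. At first it lies on its side, free to roll, lid roughly to the robot's left, this point 25 mm above the bench. z runs along the jar from base to lid; when the jar stands this point is 31.5 mm above its base
- cork_pad_top (a point): centre of the upper face of the round cork pad, a flat disc 130 mm in diameter and 4 mm thick, fixed to the bench; z up
- wide_jar_center (a point): centre (half-way up) of the low, wide screw-lid jar that stands upright on the bench, 42 mm in diameter and 37 mm tall, loose; z up. To be left alone
- narrow_jar_center (a point): centre (half-way up) of the small, narrow screw-lid jar that stands upright on the bench, 34 mm in diameter and 43 mm tall, loose; z up. To be left alone
Things that resemble listed ones, but are neither listed nor needed, are in the scene too. What is shaped like the part that bears fallen_jar_center but orange is not meant. Several things look just like the part that bears cork_pad_top: the one meant starts farthest from the robot's base.

How it is judged:
By the outcome, as a careful person would: the job done as asked, in the order asked, and still so for the second after the job is handed in, with the robot touching nothing.
It also fails if it takes over 54 s, if anything falls off the work surface, if the arm or the gripper's body presses on something with over 40 N, if the wrist force passes 120 N, or if a joint passes its speed limit or range.

## Working session

There is one attempt and no reset: what is moved stays moved. The work goes in short steps, Python scripts to look and compute and a tool call to move; the robot and the scene stay as the last step left them, time stands still between calls to the robot, and variables do not carry over. Pictures are saved under pics/ and viewed, and the job is handed in when it is done.

Besides the shell and the picture viewer there is one more tool, called in YAML: its name, and indented under it one key for each argument. drive_tool: Moves the arm, as the interface text tells. Its arguments: {"type":"object","properties":{"commands":{"type":"array","items":{"type":"array","items":{"type":"number"}}},"force":{"type":"number"}},"required":["commands"]}

```bash
mkdir -p pics
python3 - <<'E'
from bench import *
import cv2
s=get_state();print({k:s[k] for k in("time_s","ee_pos","eef_rot","opening","contact_force")})
for n in("scene","side","wrist"):
    im=read_camera(n);cv2.imwrite(f"pics/{n}0.png",im[:,:,::-1]);c=calibration(n);print(n,c)
E
```

```text
{'time_s': 0.0, 'ee_pos': array([ 0.25556512, -0.51480264,  0.23083043]), 'eef_rot': array([-3.05757338e+00, -7.17156304e-01,  4.34638675e-04]), 'opening': 0.9975384154381078, 'contact_force': array([ 0.39859556, -0.37655458, -0.25192884])}
scene {'fx': 397.8391702831543, 'fy': 397.8391702831543, 'cx': 269.86595483550735, 'cy': 211.15561032102022, 'rvec': array([ 0.56997815, -2.61126156,  1.25001824]), 'tvec': array([0.53444239, 0.20610044, 0.70956543])}
side {'fx': 385.47404277775985, 'fy': 385.47404277775985, 'cx': 283.64583178199047, 'cy': 214.44919252198687, 'rvec': array([ 2.04817544e+00, -2.02220578e-03,  6.06854505e-03]), 'tvec': array([-0.61905875,  0.03870586,  1.04355324])}
wrist {'fx': 325.19226210127806, 'fy': 325.19226210127806, 'cx': 279.41218089186145, 'cy': 214.28602405227247, 'hand_eye': array([[-1.40227290e-03, -9.59727487e-01, -2.80929143e-01,
         7.09801478e-02],
       [ 9.99998737e-01, -1.13572130e-03, -1.11162617e-03,
        -9.70892623e-05],
       [ 7.47800976e-04, -2.80930347e-01,  9.59727868e-01,
        -1.42918835e-01],
       [ 0.00000000e+00,  0.00000000e+00,  0.00000000e+00,
         1.00000000e+00]])}
```

View pics/scene0.png

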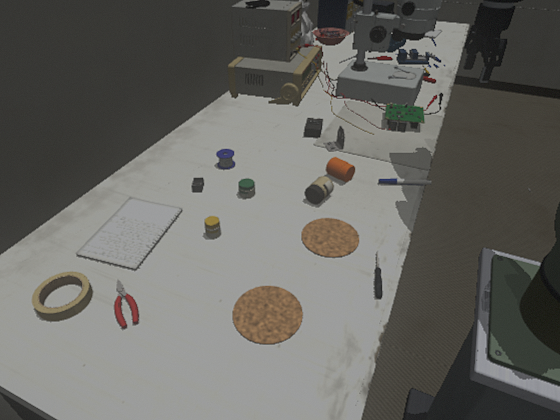

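View pics/side0.png

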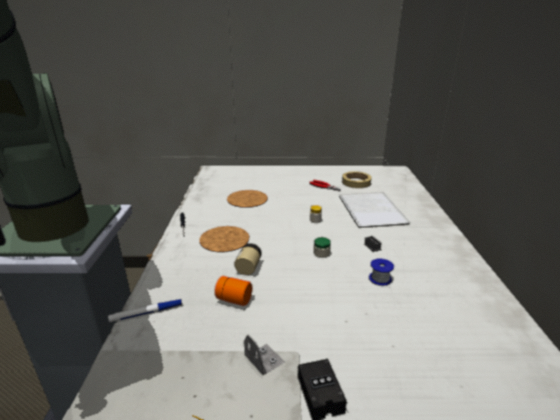

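View pics/wrist0.png

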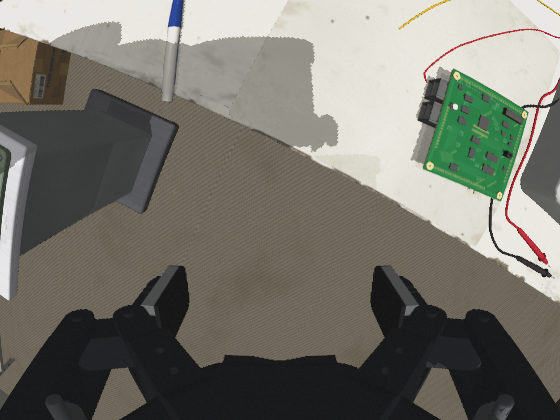

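Scene view: pale fallen jar at about (319,189), with its dark lid facing lower-left. The orange decoy is at (340,169), and the pads are at (330,237) and (268,314). The green-lid jar is at (247,187) and the yellow-lid jar at (212,227). In the side view the fallen jar is at (248,259), and the pads are at (224,238) and (247,198).

```bash
cat > h.py <<'E'
import numpy as np,cv2
from bench import *
from scipy.spatial.transform import Rotation as R
def cam(n):
    c=calibration(n);K=np.array([[c['fx'],0,c['cx']],[0,c['fy'],c['cy']],[0,0,1]]);M=R.from_rotvec(c['rvec']).as_matrix();return K,M,np.array(c['tvec'])
def ray(n,u,v):
    K,M,t=cam(n);d=M.T@np.linalg.inv(K)@np.array([u,v,1.]);return -M.T@t,d/np.linalg.norm(d)
def plane(n,u,v,z):
    o,d=ray(n,u,v);return o+d*(z-o[2])/d[2]
def proj(n,p):
    K,M,t=cam(n);q=K@(M@np.array(p)+t);return q[:2]/q[2]
def wray(u,v,s):
    c=calibration('wrist');H=c['hand_eye'];a=np.array([u-c['cx'],v-c['cy']])/c['fx'];r=np.hypot(*a)
    d=np.array([*(a/r*np.sin(r)),np.cos(r)]) if r>0 else np.array([0,0,1.])
    W=R.from_rotvec(s['eef_rot']).as_matrix();return s['ee_pos']+W@H[:3,3],W@H[:3,:3]@d
def wplane(u,v,s,z):
    o,d=wray(u,v,s);return o+d*(z-o[2])/d[2]
E
python3 - <<'E'
from h import *
for n in("scene","side"):
    im=cv2.imread(f"pics/{n}0.png");hsv=cv2.cvtColor(im,cv2.COLOR_BGR2HSV)
    m=cv2.inRange(hsv,(5,50,60),(22,200,255))
    m=cv2.morphologyEx(m,cv2.MORPH_CLOSE,np.ones((5,5)))
    cs,_=cv2.findContours(m,0,1)
    for c in cs:
        if cv2.contourArea(c)>150:
            pts=np.array([plane(n,*p[0],.004) for p in cv2.convexHull(c)])
            (x,y),r=cv2.minEnclosingCircle(pts[:,:2].astype(np.float32));M=cv2.moments(c)
            print(n,cv2.contourArea(c),M['m10']/M['m00'],M['m01']/M['m00'],'world',x,y,r)
    x0,y0=(295,150) if n=="scene" else (215,230)
    cv2.imwrite(f"pics/{n}_z.png",cv2.resize(im[y0:y0+80,x0:x0+80],None,fx=7,fy=7,interpolation=2))
    print(im[185 if n=="scene" else 258,300:340 if n=="scene" else 340].tolist()[::4] if n=="scene" else im[258,230:270:4].tolist())
for a,b in (((247,187),(322,247)),((212,227),(316,214))): print(plane('scene',*a,.02),plane('side',*b,.02))
E
```

```text
scene 3110.0 267.1760450160772 314.4790996784566 world 0.5029287934303284 0.19889624416828156 0.06506183743476868
scene 1990.0 62.5893634840871 294.74095477386936 world 0.878608226776123 0.3224329948425293 0.06179782748222351
scene 1693.5 329.8994193484893 237.19860249975395 world 0.4627664387226105 -0.04807581752538681 0.06504444777965546
scene 158.5 211.86435331230285 224.15352260778124 world 0.7262569665908813 0.023938650265336037 0.029917089268565178
scene 576.5 336.5727088753975 171.33622434229545 world 0.5388987064361572 -0.29099056124687195 0.09235554188489914
scene 171.0 232.50097465886938 74.1803118908382 world 1.1409907341003418 -0.8644473552703857 0.23609347641468048
scene 1127.0 301.71177166518777 77.81307305530908 world 0.9157248735427856 -1.0229041576385498 0.3672557473182678
[[152, 156, 155], [151, 156, 156], [155, 160, 159], [54, 54, 55], [61, 62, 63], [107, 134, 142], [47, 46, 47], [123, 133, 135], [86, 98, 102], [147, 154, 154]]
side 3317.0 17.51778715706964 376.6879710581851 world 0.16050070524215698 -0.429111510515213 0.16996261477470398
side 875.5 233.11650485436
[... 152 characters left out ...]
2049942017 -0.22888138890266418 0.04578812047839165
side 1497.0 231.7596303718548 245.6410598975729 world 0.49052149057388306 -0.10070524364709854 0.12094387412071228
side 530.5 246.8136977693999 198.0898523405592 world 0.5029634833335876 0.1929047852754593 0.06709045171737671
side 348.5 356.143950263032 179.13582018173122 world 0.8712558746337891 0.3540310561656952 0.07567691802978516
[[205, 210, 211], [197, 204, 204], [101, 137, 152], [82, 113, 123], [112, 154, 167], [116, 156, 171], [89, 122, 136], [57, 74, 82], [202, 208, 208], [206, 212, 212]]
[ 0.70884093 -0.12111546  0.02      ] [ 0.71089227 -0.12324405  0.02      ]
[0.70910794 0.04979598 0.02      ] [0.71007172 0.05016527 0.02      ]
```

View pics/scene_z.png

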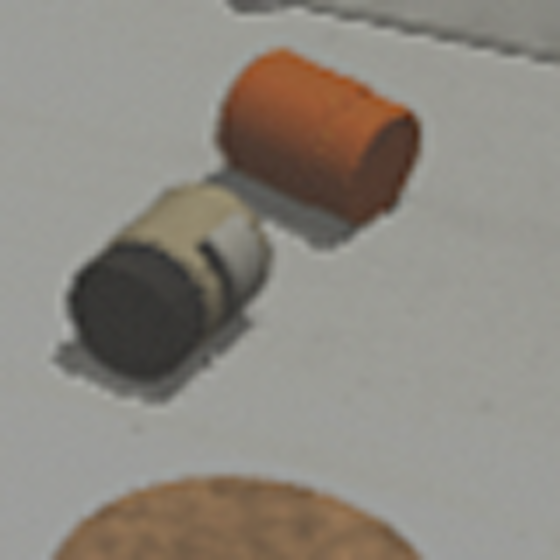

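View pics/side_z.png

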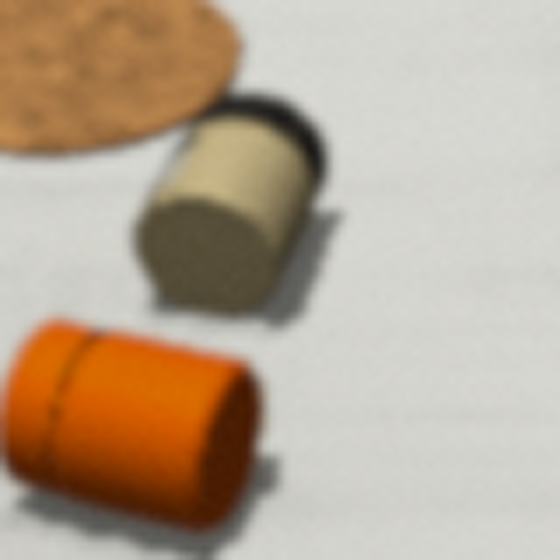

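Run:
```python
from h import *
lid=plane('scene',314.3,194.6,.025); base=plane('side',244.3,266.4,.025)
print(lid,base,np.linalg.norm(lid-base))
c=(lid+base)/2;a=(lid-base);yaw=np.degrees(np.arctan2(a[1],a[0]));print(c,yaw)
# silhouettes check: project
for n in('scene','side'):
    print(n,proj(n,lid),proj(n,base),proj(n,c))
s=get_state();print(R.from_rotvec(s['eef_rot']).as_matrix().round(3))
```

```text
[ 0.53916934 -0.15449992  0.025     ] [ 0.53164232 -0.21122159  0.025     ] 0.057218905838696696
[ 0.53540583 -0.18286076  0.025     ] 82.44096036849223
scene [314.3 194.6] [324.61659634 183.33526314] [319.55523844 188.86178207]
side [249.64302827 252.2944275 ] [244.3 266.4] [247.04870842 259.14342114]
[[ 0.896  0.445 -0.   ]
 [ 0.445 -0.896  0.001]
 [-0.    -0.001 -1.   ]]
```

drive_tool:
  commands:
    - [4.1, -2, 0, 0, 0, 0, 1]
    - [4.1, -2, 0, 0, 0, 0, 1]
    - [4.1, -2, 0, 0, 0, 0, 1]
    - [4.1, -2, 0, 0, 0, 0, 1]
    - [4.1, -2, 0, 0, 0, 0, 1]
    - [4.1, -2, 0, 0, 0, 0, 1]
    - [4.1, -2, 0, 0, 0, 0, 1]
    - [4.1, -2, 0, 0, 0, 0, 1]
    - [4.1, -2, 0, 0, 0, 0, 1]
    - [3, -1.5, 0, 0, 0, 0, 1]
  force: 40

```text
time_s: 1.15
ee_pos: [0.533, -0.153, 0.2285]
eef_rot: [-3.06, -0.703, 0.005]
contact_force: [0.6, -0.1, 0.3]
opening: 1.001
```

drive_tool:
  commands:
    - [0, 0, 0, 0, 0, -8, 1]
    - [0, 0, 0, 0, 0, -8, 1]
    - [0, 0, 0, 0, 0, -8, 1]
    - [0, 0, 0, 0, 0, -8, 1]
    - [0, 0, 0, 0, 0, -8, 1]
    - [0, 0, 0, 0, 0, -8, 1]
    - [0, 0, 0, 0, 0, -8, 1]
    - [0, 0, 0, 0, 0, 0, 1]

```text
time_s: 1.95
ee_pos: [0.5355, -0.1461, 0.2266]
eef_rot: [-2.319, -2.11, 0.003]
contact_force: [0.3, 0.2, -0.4]
opening: 0.999
```

Run:
```python
from h import *
s=get_state();print(s['time_s'],s['ee_pos'],s['joint_positions'],s['joint_velocities'].round(3));print(R.from_rotvec(s['eef_rot']).as_matrix().round(3))
np.savez('w1.npz',p=s['ee_pos'],r=s['eef_rot'])
cv2.imwrite("pics/wrist1.png",read_camera('wrist')[:,:,::-1])
```

```text
1.95 [ 0.53545509 -0.1460503   0.22656208] [ 0.34468761  0.69141175 -0.25923348  1.55475534  0.20245609  0.92842284
 -0.07452506] [-0.013 -0.     0.028  0.002 -0.027 -0.007 -0.089]
[[ 0.094  0.996 -0.006]
 [ 0.996 -0.094  0.003]
 [ 0.003 -0.006 -1.   ]]
```

View pics/wrist1.png

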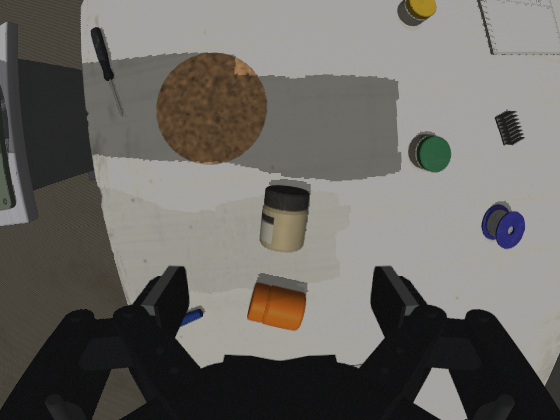

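Wrist view: pale jar spans about (265..309, 186..250), with its dark lid at the top (287,190). The orange decoy is below it at (277,307), and the near pad is at (212,107).

Run:
```python
from h import *
f=np.load('w1.npz');s=dict(ee_pos=f['p'],eef_rot=f['r'])
im=cv2.imread('pics/wrist1.png')
cv2.imwrite('pics/wz.png',cv2.resize(im[170:340,220:340],None,fx=3.5,fy=3.5,interpolation=2))
hsv=cv2.cvtColor(im,cv2.COLOR_BGR2HSV)
lab=cv2.cvtColor(im,cv2.COLOR_BGR2LAB)
m=((lab[:,:,2]>136)|(hsv[:,:,2]<75)).astype(np.uint8)*255
mm=np.zeros_like(m);mm[180:256,250:320]=m[180:256,250:320]
mm=cv2.morphologyEx(mm,cv2.MORPH_OPEN,np.ones((3,3)))
cs,_=cv2.findContours(mm,0,1);c=max(cs,key=cv2.contourArea);print(cv2.boundingRect(c),cv2.minAreaRect(c))
p=np.array([wplane(*q[0],s,.025) for q in cv2.convexHull(c)])[:,:2].astype(np.float32)
r=cv2.minAreaRect(p);print(r,cv2.boxPoints(r))
print('cam',wray(280,214,s)[0],'pad near',wplane(212,107,s,.004))
# side edges of pale body by rows
for row in range(188,252,6):
    xs=np.where(mm[row])[0]
    if len(xs): print(row,xs.min(),xs.max(),wplane(xs.min(),row,s,.025)[:2].round(4),wplane(xs.max(),row,s,.025)[:2].round(4))
```

```text
(261, 185, 48, 67) ((283.6876525878906, 218.45741271972656), (44.722476959228516, 66.29554748535156), 7.765166282653809)
((0.5349006056785583, -0.18079476058483124), (0.07690299302339554, 0.04945199191570282), 78.04737854003906) [[ 0.5027473  -0.21329176]
 [ 0.5511271  -0.22353342]
 [ 0.5670539  -0.14829776]
 [ 0.51867414 -0.1380561 ]]
cam [ 0.5427999  -0.07568235  0.36967613] pad near [ 0.46665341 -0.04859915  0.004     ]
188 266 301 [ 0.5192 -0.1436] [ 0.5568 -0.1472]
194 265 308 [ 0.5174 -0.1502] [ 0.5639 -0.1545]
200 264 308 [ 0.5156 -0.1567] [ 0.5634 -0.1612]
206 263 307 [ 0.5137 -0.1633] [ 0.5618 -0.1679]
212 262 307 [ 0.5119 -0.17  ] [ 0.5613 -0.1747]
218 262 306 [ 0.5111 -0.1769] [ 0.5597 -0.1815]
224 273 305 [ 0.5226 -0.185 ] [ 0.5581 -0.1883]
230 273 304 [ 0.5219 -0.192 ] [ 0.5565 -0.1953]
236 272 303 [ 0.52  -0.199] [ 0.5548 -0.2023]
242 261 302 [ 0.5068 -0.2051] [ 0.5532 -0.2094]
248 268 300 [ 0.514  -0.2131] [ 0.5504 -0.2165]
```

View pics/wz.png

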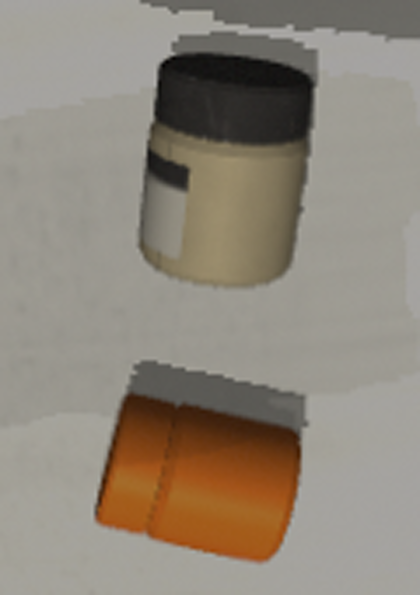

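drive_tool:
  commands:
    - [0, 0, 0, 0, 0, 5, 1]
    - [0, 0, 0, 0, -7.5, 0, 1]
    - [0, 0, 0, 0, -7.5, 0, 1]
    - [0, 0, 0, 0, -7.5, 0, 1]
    - [0, 0, 0, 0, -7.5, 0, 1]
    - [0, 0, 0, 0, -7.5, 0, 1]
    - [0, 0, 0, 0, -7.5, 0, 1]
    - [0, 0, 0, 0, 0, 0, 1]
    - [0, 0, 0, 0, 0, 0, 1]

```text
time_s: 2.9
ee_pos: [0.536, -0.147, 0.2289]
eef_rot: [1.962, 1.544, -0.828]
contact_force: [0.1, -0.4, 1.0]
opening: 1.002
```

```bash
cat >> h.py <<'E'
def frame(yaw,a):
    u=np.array([np.cos(np.radians(yaw)),np.sin(np.radians(yaw)),0]);Z=np.array([0,0,1.]);a=np.radians(a)
    z=-np.sin(a)*u-np.cos(a)*Z;x=np.cos(a)*u-np.sin(a)*Z;return np.c_[x,np.cross(z,x),z]
def goto(G,p):
    s=get_state();W=R.from_rotvec(s['eef_rot']).as_matrix()
    print('t',round(s['time_s'],2),'pos',s['ee_pos'].round(4),'q',s['joint_positions'].round(2),'F',s['contact_force'].round(1),'op',round(s['opening'],3))
    print('shift cm',(W.T@(np.array(p)-s['ee_pos'])*100).round(2),'turn',np.degrees(R.from_matrix(W.T@G).as_rotvec()).round(1))
E
python3 - <<'E'
from h import *
G=frame(79.5,45);g=np.array([.536,-.176,.027])
goto(G,g+.02*G[:,2]-.1*G[:,2]);print((g+.02*G[:,2]).round(4))
E
```

```text
t 2.9 pos [ 0.536  -0.147   0.2289] q [-0.3   0.87  0.25  1.56  0.65  1.12 -0.75] F [ 0.1 -0.4  1. ] op 1.002
shift cm [12.51  0.11  7.92] turn [-1.1  1.7 -2.6]
[ 0.5334 -0.1899  0.0129]
```

drive_tool:
  commands:
    - [0, 0, 0, -1.1, 1.7, -2.6, 1]
    - [2.8, 0, 1.8, 0, 0, 0, 1]
    - [2.8, 0, 1.8, 0, 0, 0, 1]
    - [2.8, 0, 1.8, 0, 0, 0, 1]
    - [2.8, 0, 1.8, 0, 0, 0, 1]
    - [1, 0, 0.6, 0, 0, 0, 1]
    - [0, 0, 0, 0, 0, 0, 1]
    - [0, 0, 0, 0, 0, 0, 1]

```text
time_s: 3.7
ee_pos: [0.5439, -0.1212, 0.0896]
eef_rot: [1.977, 1.589, -0.776]
contact_force: [1.2, -0.8, 0.0]
opening: 0.999
```

Run:
```python
from h import *
G=frame(79.5,45);g=np.array([.536,-.176,.027])
goto(G,g+.02*G[:,2]-.1*G[:,2]);goto(G,g+.02*G[:,2])
s=get_state();np.savez('w2.npz',p=s['ee_pos'],r=s['eef_rot'])
cv2.imwrite("pics/wrist2.png",read_camera('wrist')[:,:,::-1])
cv2.imwrite("pics/scene2.png",read_camera('scene')[:,:,::-1])
```

```text
t 3.7 pos [ 0.5439 -0.1212  0.0896] q [-0.32  1.07  0.23  1.6   0.66  0.9  -0.92] F [ 1.2 -0.8  0. ] op 0.999
shift cm [0.51 0.2  0.35] turn [-0.2 -1.2 -1.9]
t 3.7 pos [ 0.5439 -0.1212  0.0896] q [-0.32  1.07  0.23  1.6   0.66  0.9  -0.92] F [ 1.2 -0.8  0. ] op 0.999
shift cm [ 0.3   0.24 10.34] turn [-0.2 -1.2 -1.9]
```

View pics/wrist2.png

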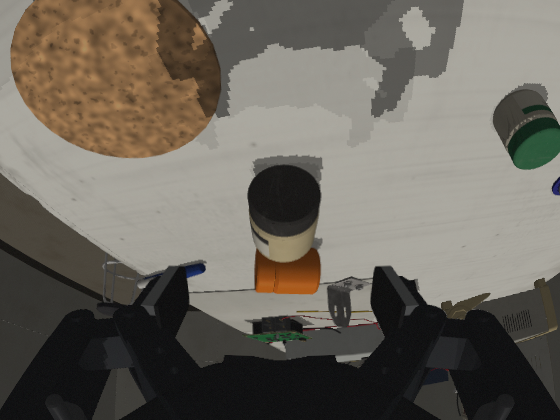

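View pics/scene2.png

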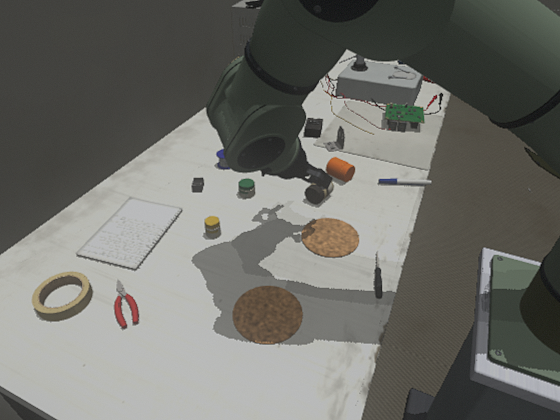

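Wrist view: lid centred at u≈284 between the fingers (mid ≈280), and the axis runs straight down the image. The scene view shows the forearm well clear of the green-lid jar (247,187).

drive_tool:
  commands:
    - [0.3, 0.2, 0.5, 0, -1.2, -1.9, 1]
    - [0.1, 0, 2, 0, 0, 0, 1]
    - [0, 0, 2, 0, 0, 0, 1]
    - [0, 0, 2, 0, 0, 0, 1]
    - [0, 0, 1.3, 0, 0, 0, 1]
    - [0, 0, 0, 0, 0, 0, 1]
    - [0, 0, 0, 0, 0, 0, 1]

```text
time_s: 4.5
ee_pos: [0.5391, -0.1745, 0.0328]
eef_rot: [1.931, 1.619, -0.806]
contact_force: [0.6, 0.9, 0.3]
opening: 1.002
```

Run:
```python
from h import *
G=frame(79.5,45);g=np.array([.536,-.176,.027])
goto(G,g+.02*G[:,2])
cv2.imwrite("pics/wrist3.png",read_camera('wrist')[:,:,::-1])
cv2.imwrite("pics/side3.png",read_camera('side')[:,:,::-1])
```

```text
t 4.5 pos [ 0.5391 -0.1745  0.0328] q [-0.26  1.18  0.27  1.63  0.75  0.76 -0.96] F [0.6 0.9 0.3] op 1.002
shift cm [ 0.27 -0.28  2.55] turn [0.1 0.1 0.4]
```

View pics/wrist3.png

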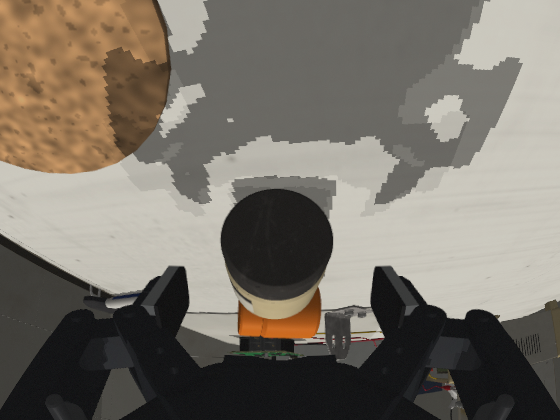

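View pics/side3.png

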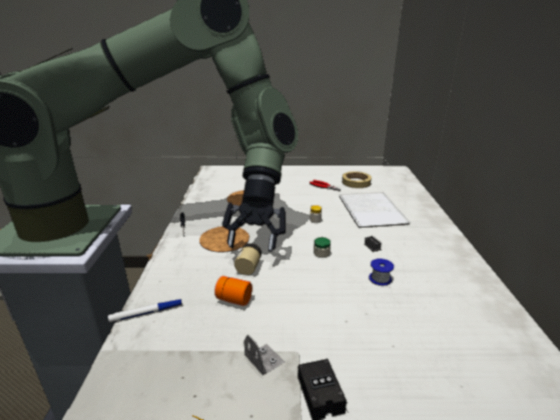

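The jar lies between the fingers: lid face centred at (277,240) in the wrist view. I'll check the lid centre before closing in.

Run:
```python
from h import *
s=get_state()
im=cv2.imread('pics/wrist3.png');m=(im.max(2)<62).astype(np.uint8)*255
z=np.zeros_like(m);z[185:300,215:340]=m[185:300,215:340];z=cv2.morphologyEx(z,cv2.MORPH_OPEN,np.ones((7,7)))
c=max(cv2.findContours(z,0,1)[0],key=cv2.contourArea);print(cv2.boundingRect(c))
for v in (237,241,245): 
    p=wplane(277,v,s,.025);print(p.round(4),'ctr',(p[:2]-.0315*np.array([.182,.983])).round(4))
print('face bottom z0',wplane(277,190,s,0).round(4),'width',wplane(222,240,s,.025).round(4),wplane(332,240,s,.025).round(4))
```

```text
(221, 189, 112, 110)
[ 0.5419 -0.1507  0.025 ] ctr [ 0.5361 -0.1817]
[ 0.5411 -0.1549  0.025 ] ctr [ 0.5354 -0.1859]
[ 0.5403 -0.1593  0.025 ] ctr [ 0.5345 -0.1903]
face bottom z0 [ 0.5414 -0.1521  0.    ] width [ 0.517 -0.15   0.025] [ 0.5653 -0.1582  0.025 ]
```

drive_tool:
  commands:
    - [0.1, -0.2, 1, 0, 0, 0, 1]
    - [0, 0, 1, 0, 0, 0, 1]
    - [0, 0, 0.7, 0, 0, 0, 1]
    - [0, 0, 0, 0, 0, 0, 1]

```text
time_s: 5.0
ee_pos: [0.5342, -0.1927, 0.0122]
eef_rot: [1.931, 1.62, -0.803]
contact_force: [-0.1, 0.1, -0.3]
opening: 0.996
```

Run:
```python
from h import *
G=frame(79.5,45);g=np.array([.536,-.179,.027])
goto(G,g+.02*G[:,2])
```

```text
t 5.0 pos [ 0.5342 -0.1927  0.0122] q [-0.24  1.22  0.29  1.65  0.79  0.7  -0.99] F [-0.1  0.1 -0.3] op 0.996
shift cm [-0.07 -0.07 -0.03] turn [0.3 0.1 0.4]
```

drive_tool:
  commands:
    - [0, 0, 0, 0, 0, 0, 0]
    - [0, 0, 0, 0, 0, 0, 0]
    - [0, 0, 0, 0, 0, 0, 0]
    - [0, 0, 0, 0, 0, 0, 0]
    - [0, 0, 0, 0, 0, 0, 0]
    - [0, 0, 0, 0, 0, 0, 0]
    - [0, 0, 0, 0, 0, 0, 0]
    - [0, 0, 0, 0, 0, 0, 0]
  force: 50

```text
time_s: 5.8
ee_pos: [0.5347, -0.1919, 0.0124]
eef_rot: [1.931, 1.621, -0.801]
contact_force: [0.1, 0.6, -1.5]
opening: 0.572
```

Run:
```python
from h import *
G=frame(79.5,45);g=np.array([.536,-.179,.027])
goto(G,g+.02*G[:,2])
cv2.imwrite("pics/wrist4.png",read_camera('wrist')[:,:,::-1])
```

```text
t 5.8 pos [ 0.5347 -0.1919  0.0124] q [-0.24  1.22  0.29  1.65  0.79  0.7  -0.99] F [ 0.1  0.6 -1.5] op 0.572
shift cm [-0.12 -0.1   0.05] turn [0.3 0.  0.4]
```

View pics/wrist4.png

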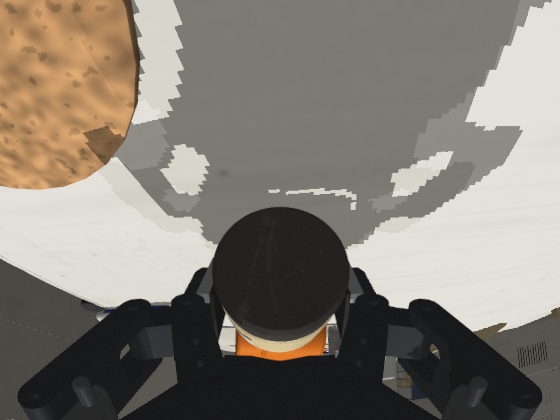

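The jar is gripped: opening 0.572 ≈ 49 mm, and the lid is centred between the pads at (281,272). Next I'll lift it and start turning.

drive_tool:
  commands:
    - [-1.5, 0, -1.5, 0, 0, 0, 0]
    - [-2, 0, -2, 0, 0, 0, 0]
    - [-2.5, 0, -2.5, 0, 0, 0, 0]
    - [-2.5, 0, -2.5, 0, 0, 0, 0]
    - [-2.5, 0, -2.5, 0, 0, 0, 0]
    - [-1.5, 0, -1.5, 0, 0, 0, 0]
    - [0, 0, 0, 0, 0, 0, 0]

```text
time_s: 6.55
ee_pos: [0.5339, -0.192, 0.1951]
eef_rot: [1.931, 1.622, -0.804]
contact_force: [-0.2, 0.2, -2.2]
opening: 0.574
```

drive_tool:
  commands:
    - [0, 0, 0, 0, 7, 0, 0]
    - [0, 0, 0, 0, 7, 0, 0]
    - [0, 0, 0, 0, 7, 0, 0]
    - [0, 0, 0, 0, 7, 0, 0]
    - [0, 0, 0, 0, 7, 0, 0]
    - [0, 0, 0, 0, 7, 0, 0]
    - [0, 0, 0, 0, 3, 0, 0]
    - [0, 0, 0, 0, 0, 0, 0]

```text
time_s: 7.35
ee_pos: [0.5335, -0.1902, 0.189]
eef_rot: [-2.387, -2.004, -0.029]
contact_force: [-0.8, 0.7, -1.6]
opening: 0.567
```

Run:
```python
from h import *
goto(frame(79.5,0),[.5,.15,.2])
cv2.imwrite("pics/side5.png",read_camera('side')[:,:,::-1])
```

```text
t 7.35 pos [ 0.5335 -0.1902  0.189 ] q [ 0.45  0.76 -0.29  1.56  0.22  0.87 -0.09] F [-0.8  0.7 -1.6] op 0.567
shift cm [32.94 -9.19 -0.06] turn [-0.4 -1.7  0.5]
```

View pics/side5.png

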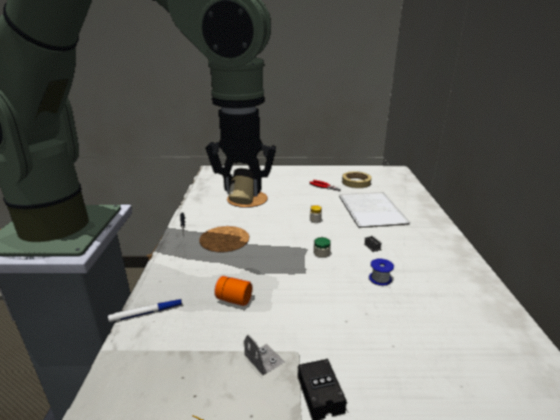

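The jar is held firmly at (242,185) with its base towards the camera. Now I'll carry it over the far pad.

drive_tool:
  commands:
    - [3.3, -0.9, 0, 0, 0, 0, 0]
    - [3.3, -0.9, 0, 0, 0, 0, 0]
    - [3.3, -0.9, 0, 0, 0, 0, 0]
    - [3.3, -0.9, 0, 0, 0, 0, 0]
    - [3.3, -0.9, 0, 0, 0, 0, 0]
    - [3.3, -0.9, 0, 0, 0, 0, 0]
    - [3.3, -0.9, 0, 0, 0, 0, 0]
    - [3.3, -0.9, 0, 0, 0, 0, 0]
    - [3.3, -0.9, 0, 0, 0, 0, 0]
    - [3.3, -0.9, 0, 0, 0, 0, 0]

```text
time_s: 8.4
ee_pos: [0.4955, 0.1685, 0.1902]
eef_rot: [-2.387, -2.023, 0.001]
contact_force: [0.8, 0.9, -1.6]
opening: 0.572
```

drive_tool:
  commands:
    - [0, 0, 0, 0, 7, 0, 0]
    - [0, 0, 0, 0, 7, 0, 0]
    - [0, 0, 0, 0, 7, 0, 0]
    - [0, 0, 0, 0, 7, 0, 0]
    - [0, 0, 0, 0, 7, 0, 0]
    - [0, 0, 0, 0, 7, 0, 0]
    - [0, 0, 0, 0, 2, 0, 0]
    - [0, 0, 0, 0, 0, 0, 0]

```text
time_s: 9.2
ee_pos: [0.4852, 0.1931, 0.1872]
eef_rot: [-1.877, -1.649, -0.775]
contact_force: [1.1, 0.4, -1.1]
opening: 0.571
```

Run:
```python
from h import *
G=frame(79.5,-45)
goto(G,np.array([.503,.197,.15])+.02*G[:,2])
s=get_state();np.savez('w6.npz',p=s['ee_pos'],r=s['eef_rot'])
for n in('side','scene','wrist'):cv2.imwrite(f"pics/{n}6.png",read_camera(n)[:,:,::-1])
```

```text
t 9.2 pos [0.4852 0.1931 0.1872] q [ 0.49  0.96 -0.98  2.02 -0.08  0.22 -0.17] F [ 1.1  0.4 -1.1] op 0.571
shift cm [-2.23  1.86  5.03] turn [-2.9 -0.4  1.9]
```

View pics/side6.png

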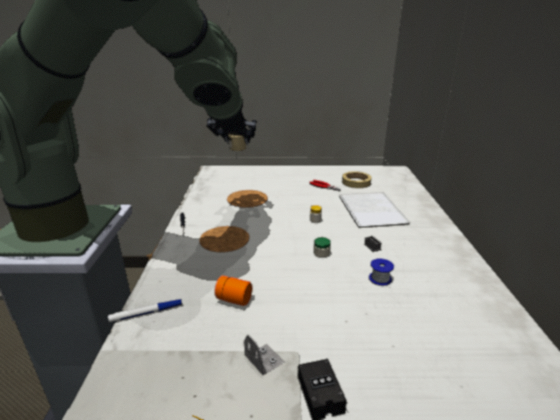

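View pics/scene6.png

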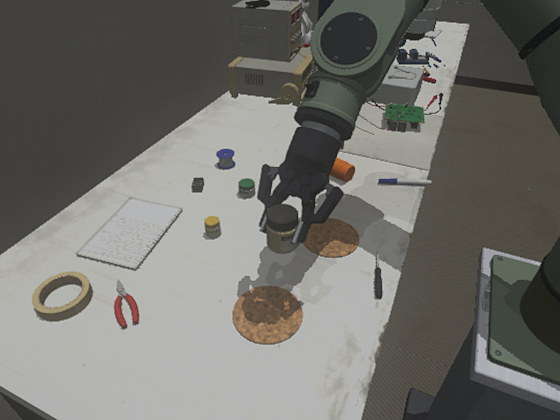

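View pics/wrist6.png

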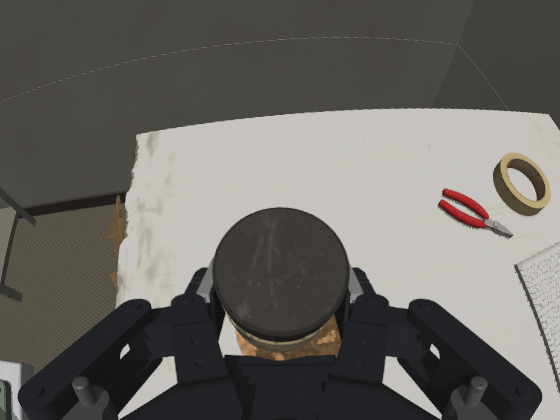

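The lid sits at the same spot in the wrist view, (281,272), as at the grasp, so nothing has slipped. The scene view shows the jar upright at (283,229). I'll align it over the pad and level it.

drive_tool:
  commands:
    - [0, 0, 0, -2.9, -0.4, 1.9, 0]
    - [-0.7, 0.6, 1.6, 0, 0, 0, 0]
    - [-0.7, 0.6, 1.6, 0, 0, 0, 0]
    - [-0.7, 0.6, 1.6, 0, 0, 0, 0]
    - [0, 0, 0, 0, 0, 0, 0]

```text
time_s: 9.85
ee_pos: [0.5073, 0.2149, 0.139]
eef_rot: [-1.937, -1.635, -0.802]
contact_force: [-0.7, -0.2, -0.9]
opening: 0.573
```

Run:
```python
from h import *
G=frame(79.5,-45)
goto(G,np.array([.503,.197,.15])+.02*G[:,2])
goto(G,np.array([.503,.197,.06])+.02*G[:,2])
```

```text
t 9.85 pos [0.5073 0.2149 0.139 ] q [ 0.39  1.04 -0.9   2.02 -0.07  0.06 -0.18] F [-0.7 -0.2 -0.9] op 0.573
shift cm [-0.52 -0.11 -0.07] turn [0.1 0.6 0.8]
t 9.85 pos [0.5073 0.2149 0.139 ] q [ 0.39  1.04 -0.9   2.02 -0.07  0.06 -0.18] F [-0.7 -0.2 -0.9] op 0.573
shift cm [-6.82 -0.2   6.35] turn [0.1 0.6 0.8]
```

Joint 6 is close to its lower limit at 0.06. The jar's heading doesn't matter, so I'll turn about the vertical, towards the robot's left, to gain margin.

drive_tool:
  commands:
    - [0, 0, 0, 4, 0, -4, 0]
    - [0, 0, 0, 4, 0, -4, 0]
    - [0, 0, 0, 4, 0, -4, 0]
    - [0, 0, 0, 4, 0, -4, 0]
    - [0, 0, 0, 4, 0, -4, 0]
    - [0, 0, 0, 4, 0, -4, 0]
    - [0, 0, 0, 0, 0, 0, 0]

```text
time_s: 10.55
ee_pos: [0.5051, 0.2164, 0.142]
eef_rot: [-1.298, -2.072, -0.523]
contact_force: [-0.3, 0.6, -1.6]
opening: 0.568
```

Run:
```python
from h import *
G=frame(113,-45)
goto(G,np.array([.503,.197,.10])+.02*G[:,2])
```

```text
t 10.55 pos [0.5051 0.2164 0.142 ] q [ 0.33  1.14 -0.96  1.54  0.12  0.87  0.09] F [-0.3  0.6 -1.6] op 0.568
shift cm [-4.06 -0.97  3.89] turn [-1.9  1.3  2.1]
```

Joint 6 is now at 0.87. Descending.

drive_tool:
  commands:
    - [0, 0, 0, -1.9, 1.3, 2.1, 0]
    - [-1.3, -0.3, 1.3, 0, 0, 0, 0]
    - [-1.3, -0.3, 1.3, 0, 0, 0, 0]
    - [-1.3, -0.3, 1.3, 0, 0, 0, 0]
    - [0, 0, 0, 0, 0, 0, 0]
    - [0, 0, 0, 0, 0, 0, 0]

```text
time_s: 11.15
ee_pos: [0.4956, 0.2139, 0.0884]
eef_rot: [-1.356, -2.022, -0.56]
contact_force: [0.5, 0.7, -1.0]
opening: 0.573
```

Run:
```python
from h import *
G=frame(113,-45)
goto(G,np.array([.503,.197,.06])+.02*G[:,2])
goto(G,np.array([.503,.197,.0405])+.02*G[:,2])
for n in('scene','side'):cv2.imwrite(f"pics/{n}7.png",read_camera(n)[:,:,::-1])
```

```text
t 11.15 pos [0.4956 0.2139 0.0884] q [ 0.35  1.22 -0.93  1.63  0.14  0.71  0.09] F [ 0.5  0.7 -1. ] op 0.573
shift cm [-3.31  0.02  2.72] turn [ 0.5  0.2 -0.5]
t 11.15 pos [0.4956 0.2139 0.0884] q [ 0.35  1.22 -0.93  1.63  0.14  0.71  0.09] F [ 0.5  0.7 -1. ] op 0.573
shift cm [-4.68  0.02  4.1 ] turn [ 0.5  0.2 -0.5]
```

View pics/scene7.png

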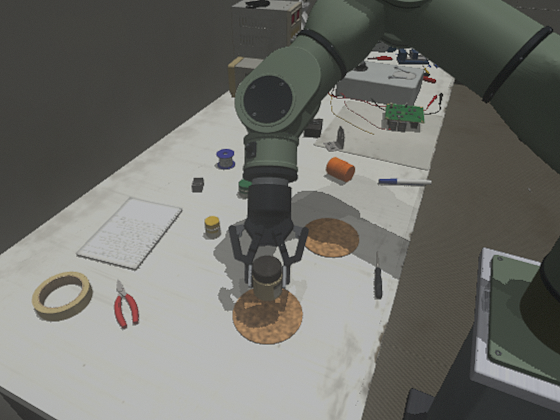

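View pics/side7.png

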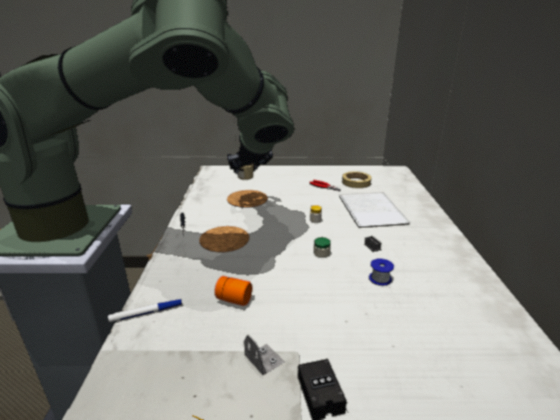

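The jar is upright above the far pad at scene (267,278), and the other jars are clear. Lowering it.

drive_tool:
  commands:
    - [-1.2, 0, 1.1, 0.5, 0.2, -0.5, 0]
    - [-1.2, 0, 1.0, 0, 0, 0, 0]
    - [-1.2, 0, 1.0, 0, 0, 0, 0]
    - [-0.3, 0, 0.3, 0, 0, 0, 0]
    - [0, 0, 0, 0, 0, 0, 0]
    - [0, 0, 0, 0, 0, 0, 0]

```text
time_s: 11.85
ee_pos: [0.4978, 0.2104, 0.033]
eef_rot: [-1.34, -2.027, -0.557]
contact_force: [-1.1, -0.7, -0.7]
opening: 0.576
```

Run:
```python
from h import *
G=frame(113,-45)
goto(G,np.array([.503,.197,.0405])+.02*G[:,2])
for n in('scene','side'):cv2.imwrite(f"pics/{n}8.png",cv2.resize(read_camera(n)[(230 if n=='scene' else 140):(350 if n=='scene' else 230),200:360,::-1],None,fx=5,fy=5))
```

```text
t 11.85 pos [0.4978 0.2104 0.033 ] q [ 0.34  1.31 -0.9   1.6   0.18  0.68  0.14] F [-1.1 -0.7 -0.7] op 0.576
shift cm [-0.49 -0.05  0.45] turn [0.1 0.  0.1]
```

View pics/scene8.png

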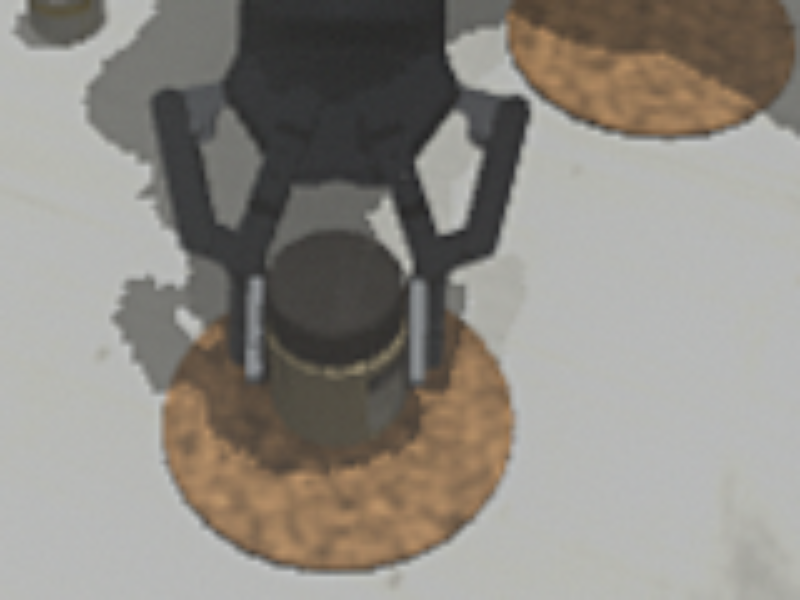

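View pics/side8.png

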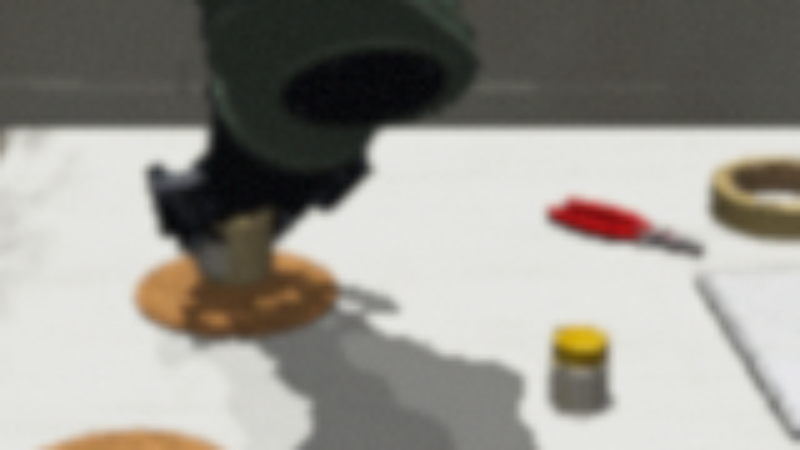

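The base is just above the pad and well inside its rim. I'll lower it in small steps and watch the force.

drive_tool:
  commands:
    - [-0.2, 0, 0.2, 0, 0, 0, 0]
    - [-0.15, 0, 0.15, 0, 0, 0, 0]
    - [0, 0, 0, 0, 0, 0, 0]

```text
time_s: 12.25
ee_pos: [0.4983, 0.2105, 0.0288]
eef_rot: [-1.34, -2.029, -0.558]
contact_force: [-0.8, -0.1, -1.5]
opening: 0.573
```

drive_tool:
  commands:
    - [-0.1, 0, 0.1, 0, 0, 0, 0]
    - [0, 0, 0, 0, 0, 0, 0]

```text
time_s: 12.45
ee_pos: [0.4984, 0.2105, 0.0274]
eef_rot: [-1.34, -2.029, -0.558]
contact_force: [0.1, -0.7, -1.6]
opening: 0.573
```

drive_tool:
  commands:
    - [-0.1, 0, 0.1, 0, 0, 0, 0]
    - [0, 0, 0, 0, 0, 0, 0]

```text
time_s: 12.65
ee_pos: [0.4984, 0.2105, 0.0259]
eef_rot: [-1.34, -2.029, -0.558]
contact_force: [-0.3, -0.6, -1.3]
opening: 0.569
```

drive_tool:
  commands:
    - [-0.1, 0, 0.1, 0, 0, 0, 0]
    - [0, 0, 0, 0, 0, 0, 0]

```text
time_s: 12.85
ee_pos: [0.4984, 0.2105, 0.0243]
eef_rot: [-1.34, -2.029, -0.558]
contact_force: [0.2, -0.1, -2.1]
opening: 0.572
```

drive_tool:
  commands:
    - [-0.07, 0, 0.07, 0, 0, 0, 0]
    - [0, 0, 0, 0, 0, 0, 0]

```text
time_s: 13.05
ee_pos: [0.4985, 0.2105, 0.0233]
eef_rot: [-1.34, -2.029, -0.558]
contact_force: [-0.3, 0.5, -1.1]
opening: 0.568
```

drive_tool:
  commands:
    - [-0.07, 0, 0.07, 0, 0, 0, 0]
    - [0, 0, 0, 0, 0, 0, 0]

```text
time_s: 13.25
ee_pos: [0.4985, 0.2105, 0.0222]
eef_rot: [-1.34, -2.029, -0.558]
contact_force: [0.8, -0.2, -1.3]
opening: 0.572
```

Run:
```python
from h import *
G=frame(113,-45)
goto(G,np.array([.503,.197,.0405])+.02*G[:,2])
for n in('scene',):cv2.imwrite(f"pics/{n}9.png",cv2.resize(read_camera(n)[260:350,210:330,::-1],None,fx=6,fy=6))
```

```text
t 13.25 pos [0.4985 0.2105 0.0222] q [ 0.34  1.33 -0.89  1.59  0.19  0.67  0.15] F [ 0.8 -0.2 -1.3] op 0.572
shift cm [ 0.29 -0.11 -0.29] turn [0.1 0.1 0.2]
```

View pics/scene9.png

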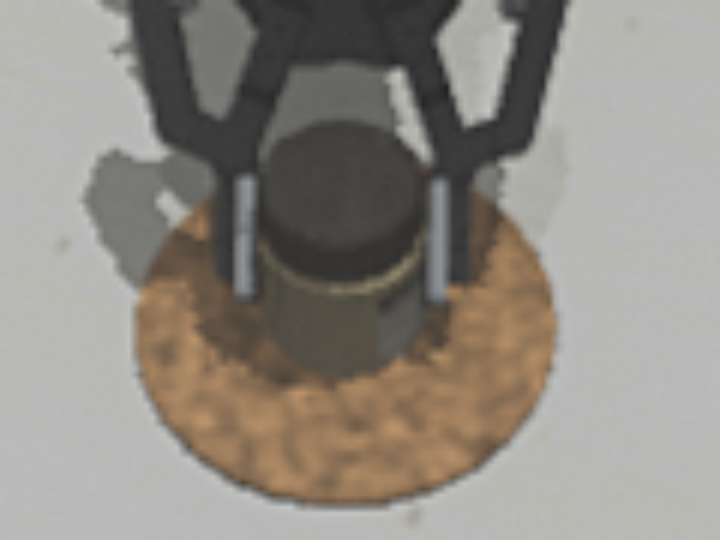

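drive_tool:
  commands:
    - [-0.07, 0, 0.07, 0, 0, 0, 0]
    - [0, 0, 0, 0, 0, 0, 0]

```text
time_s: 13.5
ee_pos: [0.4986, 0.2106, 0.0217]
eef_rot: [-1.34, -2.029, -0.559]
contact_force: [0.0, -0.9, 0.6]
opening: 0.571
```

drive_tool:
  commands:
    - [-0.07, 0, 0.07, 0, 0, 0, 0]
    - [0, 0, 0, 0, 0, 0, 0]

```text
time_s: 13.7
ee_pos: [0.4986, 0.2107, 0.0218]
eef_rot: [-1.339, -2.029, -0.56]
contact_force: [1.3, -0.3, -1.4]
opening: 0.574
```

drive_tool:
  commands:
    - [-0.07, 0, 0.07, 0, 0, 0, 0]
    - [0, 0, 0, 0, 0, 0, 0]

```text
time_s: 13.9
ee_pos: [0.4986, 0.2108, 0.0218]
eef_rot: [-1.338, -2.028, -0.561]
contact_force: [0.1, -0.3, -0.3]
opening: 0.571
```

drive_tool:
  commands:
    - [-0.15, 0, 0.15, 0, 0, 0, 0]
    - [0, 0, 0, 0, 0, 0, 0]

```text
time_s: 14.1
ee_pos: [0.4986, 0.2111, 0.0213]
eef_rot: [-1.337, -2.028, -0.562]
contact_force: [-0.7, -0.1, -1.4]
opening: 0.569
```

It's seated: a 2 mm command moved it only 0.5 mm. Letting go.

drive_tool:
  commands:
    - [0, 0, 0, 0, 0, 0, 0.62]
    - [0, 0, 0, 0, 0, 0, 0.66]
    - [0, 0, 0, 0, 0, 0, 0.72]
    - [0, 0, 0, 0, 0, 0, 0.8]
    - [0, 0, 0, 0, 0, 0, 0.9]
    - [0, 0, 0, 0, 0, 0, 1]
    - [0, 0, 0, 0, 0, 0, 1]
    - [0, 0, 0, 0, 0, 0, 1]

```text
time_s: 14.9
ee_pos: [0.4985, 0.2114, 0.0206]
eef_rot: [-1.337, -2.028, -0.562]
contact_force: [-0.7, 0.5, 0.1]
opening: 0.998
```

Run:
```python
from h import *
goto(frame(113,-45),[.5,.2,.02])
for n in('scene','wrist'):
    im=read_camera(n)[:,:,::-1];cv2.imwrite(f"pics/{n}10.png",im if n=='wrist' else cv2.resize(im[230:350,190:350],None,fx=5,fy=5))
```

```text
t 14.9 pos [0.4985 0.2114 0.0206] q [ 0.34  1.34 -0.89  1.59  0.19  0.67  0.15] F [-0.7  0.5  0.1] op 0.998
shift cm [-0.82 -0.31 -0.74] turn [ 0.2 -0.1  0.3]
```

View pics/scene10.png

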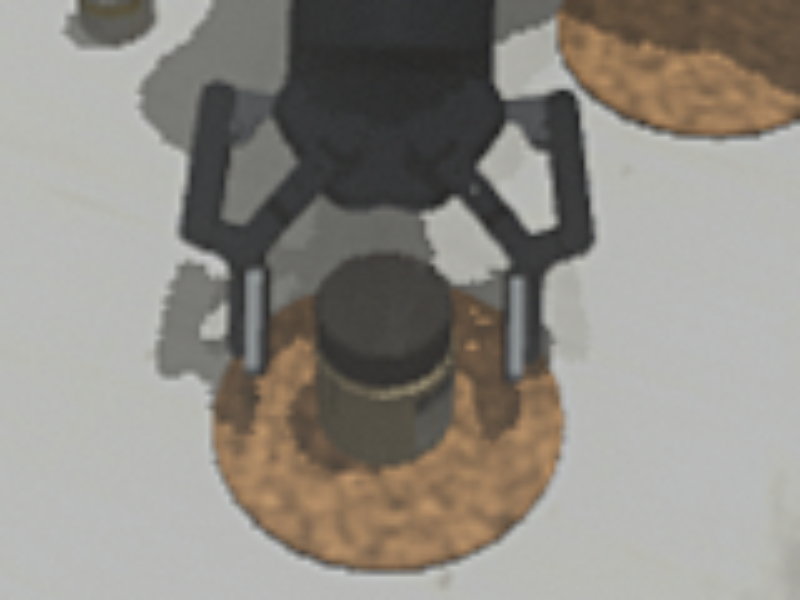

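View pics/wrist10.png

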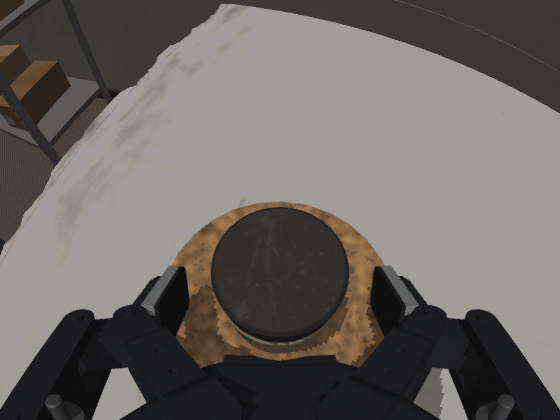

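The jar stands free between the open fingers, with its lid at wrist (280,271). Backing out along the tool axis.

drive_tool:
  commands:
    - [0, 0, -1, 0, 0, 0, 1]
    - [0, 0, -2, 0, 0, 0, 1]
    - [0, 0, -2.5, 0, 0, 0, 1]
    - [0, 0, -3, 0, 0, 0, 1]
    - [0, 0, -3, 0, 0, 0, 1]
    - [0, 0, -3, 0, 0, 0, 1]
    - [0, 0, -2, 0, 0, 0, 1]
    - [0, 0, 0, 0, 0, 0, 1]
    - [0, 0, 0, 0, 0, 0, 1]

```text
time_s: 15.9
ee_pos: [0.5459, 0.0959, 0.1451]
eef_rot: [-1.338, -2.028, -0.563]
contact_force: [-0.3, -0.1, -0.6]
opening: 0.998
```

Run:
```python
from h import *
goto(frame(113,-45),[.5,.2,.02])
for n in('scene','side'):
    im=read_camera(n)[:,:,::-1];cv2.imwrite(f"pics/{n}11.png",im)
    cv2.imwrite(f"pics/{n}11z.png",cv2.resize(im[230:350,190:350] if n=='scene' else im[140:230,200:360],None,fx=5,fy=5))
```

```text
t 15.9 pos [0.5459 0.0959 0.1451] q [ 0.5   1.18 -0.96  1.37  0.13  1.1   0.21] F [-0.3 -0.1 -0.6] op 0.998
shift cm [-0.83 -0.24 16.89] turn [ 0.2 -0.1  0.3]
```

View pics/scene11.png

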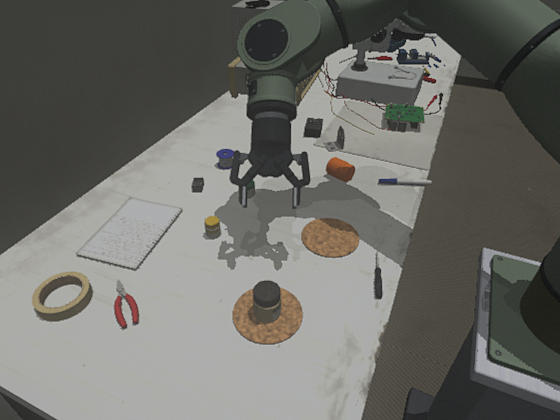

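View pics/scene11z.png

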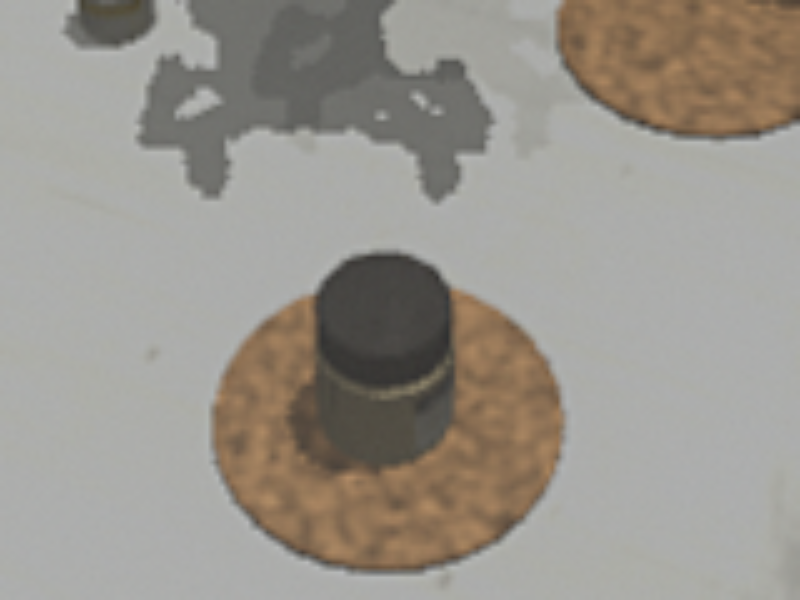

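View pics/side11z.png

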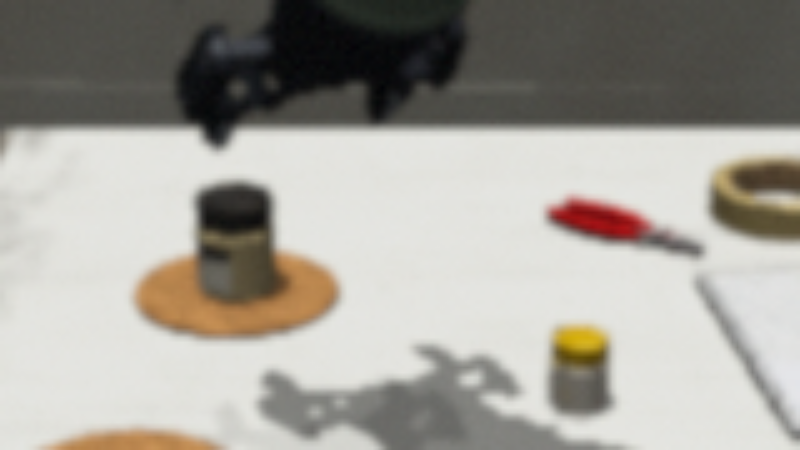

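The jar stands upright, lid up, well inside the far pad, with its lid at scene (267,291). I'll check that the other jars haven't moved, then hand in.

Run:
```python
from h import *
for nm,lo,hi,(x0,x1,y0,y1) in (('green',(60,100,40),(90,255,255),(300,345,230,262)),('yellow',(22,120,80),(33,255,255),(300,335,200,225))):
    for f in('side0','side11'):
        h=cv2.cvtColor(cv2.imread(f'pics/{f}.png'),cv2.COLOR_BGR2HSV)[y0:y1,x0:x1]
        M=cv2.moments(cv2.inRange(h,lo,hi),True);print(nm,f,M['m00'],x0+M['m10']/M['m00'],y0+M['m01']/M['m00'])
l=plane('scene',267,291,.067);print('lid centre',l,'axis offset from pad',l[:2]-[.503,.197])
print(close_job())
```

```text
green side0 121.0 321.8099173553719 242.29752066115702
green side11 117.0 321.8119658119658 242.2136752136752
yellow side0 66.0 315.530303030303 208.8181818181818
yellow side11 64.0 315.375 208.921875
lid centre [0.50112897 0.20055417 0.067     ] axis offset from pad [-0.00187103  0.00355417]
the job is handed in; nothing more can be done
None
```

The fallen jar now stands upright, lid up, on the cork pad farthest from the robot's base. I let go of it and handed the job in at about 16 s of the 54 s allowed.

I gripped it across its side with the tool tilted 45°, lifted it and turned it 90° to bring the lid up. While aligning over the pad, joint 6 came close to its range limit (0.06 rad). I turned the tool about the vertical to get clear before lowering the jar.

**Last checks:**
- **Position:** the lid centre measured about 4 mm from the pad's centre. The jar can be about 40 mm off centre before it overhangs the rim.
- **Other jars:** in the side view the green-lid and yellow-lid jars moved less than 0.2 pixels.
- **Robot:** the gripper is open and clear of everything, about 0.17 m back.

**Disagreements:** the first two-camera estimate made the jar 57 mm long instead of 63 mm, so I measured it again with the wrist camera before gripping. The force reading did not clearly show the jar touching the pad. I took it as seated when a 2 mm downward command moved it only 0.5 mm, and it stayed upright after release.

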